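Latch the specimen case and hold the hand lens in focus over it

TASK

Swing the open hasp of the specimen case over the catch until it lies flat on the lid. Then pick up the hand lens and hold it level over the case, lens centred above the round window and the middle of its rim at the same height as the pointer on the post. Finish while still holding it there steadily, resting on nothing, and leave the other things on the bench where they are.

Things in the scene. Friction and masses are not known exactly. Their poses are not given: they have to be found in the camera images.
- case: Grey specimen case, 130 x 100 mm, screwed down on a cream base board 188 x 130 x 8 mm; cannot move, but stands at a different place and yaw each time. Origin: bench level under the centre of the grey box; board reaches from x -80 to +108 mm. x points from the hasp end (towards the robot) to the post end, z up. Box top at z 48 mm, lid top at 56 mm. A steel focus post of 10 mm diameter stands at x +92 mm, y 0, its top at z 168 mm.
- window (a point): Centre of the top of the round window in the lid (aluminium rim 48 mm across, standing 6 mm above the lid, a small brass gear beneath), 25 mm in +x from the case's origin and 62 mm above the bench.
- hasp_hinge (a point): Middle of the hasp's hinge line, which runs along the case's y; at x -56 mm, z 58 mm in the case's frame.
- hasp (a joint): Hasp: steel plate 36 mm wide, 3 mm thick, reaching 42 mm from its hinge. 0 = lying flat over the catch on the lid (pointing to the case's +x, top face at z 59.5 mm), 1.57 = standing straight up, more = leaning out towards the robot; starts at 1.8 to 2.4 (limit 2.6). Stiff hinge, stays where left; under 1 N at the tip moves it. The catch stud comes up in the slot near the tip and does not stand proud of the plate.
- hasp_tip (a point): Middle of the hasp's free end, 42 mm from the hinge.
- mark: Dark clamp ring of 22 mm diameter, 14 mm high, on the focus post, with a small steel pointer aimed at the window side (case's -x); fixed firmly, at a different height each time (115 to 150 mm above the bench). Origin on the post's axis at the pointer's height.
- pointer (a point): Tip of the pointer, 19 mm from the post's axis; its height is the focal height.
- loupe: Hand lens lying flat on the bench, 0.07 to 0.12 kg, level with its z up. Straight pale wooden handle 90 mm long, 18 mm wide, 22 mm high with flat parallel sides, from x -55 to +35 mm; then the round lens. Origin: bench level beneath the place to grip the handle, near its balance point; x points along the handle to the lens. It lies to the left or to the right of the case, its place swapped with the dish's.
- lens (a point): Centre of the lens, at half the rim's height: 70 mm in x from the loupe's origin and 7 mm above its underside. Rim 64 mm outside diameter, 14 mm high, clear lens inside.
- dish: Bystander: clear covered dish, 64 mm across, 14 mm high; origin centre of underside.
- pump: Bystander: green pipette pump lying on the bench, 164 mm long, 28 mm high.
- beaker: Bystander: empty clear beaker, 72 mm across, 95 mm high.
- forceps: Bystander: flat steel forceps, 120 mm long, lying left of the space between robot and case.
- vial: Bystander: amber vial with white cap, 26 mm across, 50 mm high.
- controller: Bystander: cream control box 90 x 120 x 38 mm with a black knob.
- dropper: Bystander: glass dropper with a red-brown bulb, 130 mm long, lying.
Not all that is in view belongs to the job. Of the things like the loupe, leave any that is yellow; of the rest the smaller one is meant.

How it is judged (in metres and radians):
On the way, in this order (a step that is already met when the one before it is completed fails the run):
1. the hasp lies flat over the catch (value of joint hasp below 0.12 rad), for 0.2 s.
2. the hand lens is lifted off the bench in the gripper (height (world z) of lens above 0.05 m and contact force between the fingers and loupe above 0.5 N), for 0.2 s.
At the end, for the whole second after the job is handed in: Hasp flat (within 0.12 rad); the hand lens gripped in the fingers and still (under 20 mm/s), lens centre within 10 mm of the window's centre horizontally and within 6 mm of the pointer's height, level within 0.12 rad (7 degrees), touching neither case nor pointer, through the last second (value of joint hasp below 0.12 rad and horizontal distance between lens and window below 0.01 m and z of lens in the frame of pointer between -0.006 and 0.006 m and angle between loupe's own z axis and vertical below 0.12 rad and linear speed of loupe below 0.02 m/s and contact force between the fingers and loupe above 0.5 N and contact force between loupe and case below 0.05 N and contact force between loupe and mark below 0.05 N); the arm keeps its last pose, push and grip.
It fails at once if a bystander (dish, pump, beaker, forceps, vial, controller, dropper) is moved more than 30 mm (distance of any of dish, pump, beaker, forceps, vial, controller, dropper from where it was at the start of the episode above 0.03 m).
It also fails if it takes over 48 s, if anything falls off the work surface, if the arm or the gripper's body presses on something with over 40 N, if the wrist force passes 120 N, or if a joint passes its speed limit or range.

ROBOT

A 6-joint arm with a two-finger parallel gripper is mounted at the origin on the work surface. World frame = base frame: x ahead of the robot, y to its left, z up, the work surface at z = 0. Lengths are in mm, angles in rad, forces in N, time in s.
With the tool pointing down it reaches from about 350 to 975 mm from the base axis. Payload 17.4 kg.
Tool frame: the origin (TCP) lies at the very end of the fingers, on their centre line; the grasp point (between the pads) lies 19 mm behind it (r.grip_point_offset is the distance from the TCP to the grasp point, in mm); z points along the fingers, y is the direction in which the jaws open and shut (so a half turn about z gives the same grasp; the last joint's range is limited). The gripper opens to 85 mm and grips with 20 to 120 N. Pads are 22 mm wide; open, the fingers measure 114 mm over their backs; the gripper's body (76 mm by 85 mm) begins 54 mm behind the grasp point. The pads swing forward as they close: fully open they stand 13 mm farther back than shut.
Start: joints at [1.237, 0.116, 1.442, -0, 1.584, -0.038], TCP at [196.774, 645.688, 231.303] pointing down, gripper open.
Joint ranges: [-2.83, 2.83], [-0.83, 2.19], [0.07, 2.5], [-1.14, 4.28], [0.01, 3], [-2.97, 2.97]. Speed limits (rad/s): [1.89, 1.89, 2.22, 3.14, 3.14, 3.14].

INTERFACE

Orientations are given as a rotation vector (axis times angle).
In Python, from plant import readout, eyes, job, r gives the robot as it stands.
- The arm moves only by the shell command python3 -m pendant 'ROWS' [OPENING] [FORCE]. ROWS is JSON, a list of rows, each an object of numbers: "dx", "dy", "dz": the shift along the tool's x, y, z each as a share of 30 mm, from -1 to 1; "wx", "wy", "wz": the turn, a rotation vector about the tool's x, y, z each as a share of 60 degrees, from -1 to 1. In form: [{"dx": .., "dy": .., "dz": .., "wx": .., "wy": .., "wz": ..}, ...]. A call has 1 to 10 rows; each row shifts and turns the commanded pose from where the row before left it, along the tool's axes as they then stand; what a row does not reach is not made up. A row lasts 1/8 s, in which the tool goes at most 62.5 mm and 10.7 degrees, less where a joint would pass 70% of its speed; a pose out of reach is approached as far as the arm can. A call with a number of a shift or a turn outside -1 to 1 is refused whole. A call with a gripper value outside its range is refused whole. OPENING is the opening, from 0 (shut) to 1 (fully open), set as the call begins (- or left out, the last holds). The fingers move at their own pace and stop on an object; FORCE is the grip in N (left out, the last holds). Time passes only in rows, so rows that do not move let the fingers close. It gives the time, the measured TCP pose, the force and the opening at its end, in the units of the state.
- readout.observe(): the state, without advancing time (a new reading comes with each control period).
- eyes.snapshot(name): name is "side" or "top"; returns a dict with "img" (384x512x3 uint8, blue, green, red), "depth" (384x512 float32, mm along the optical axis (not along the pixel's ray), 0 where there is no reading), "K" (3x3 intrinsics, pixels), "k1" (the pictures are not rectified: a ray, as slopes to the right and down, at radius r is drawn at 1 + k1 r^2 times it, then the intrinsics apply), "eye" and "attitude" of the camera in the world. Camera axes: x right, y down, z forward; pixel columns grow to the right and rows downward; lengths in mm; the calibration is good to about 2 mm. A picture is of the moment at which its call begins.
- job.close_job(): hands the job in, once; it reports no verdict.
The state is a dict: "clock": time; "qpos": joint angles; "dq": joint speeds; "joint_efforts": joint torques, N m; "tool_pos": TCP position; "tool_rot": TCP orientation; "ft_force": force on the tool from outside, world axes, zero at the start; "ft_torque": the same for the moment, N m; "width": finger opening in mm.
Only numpy, scipy, OpenCV 4.12 (cv2) and the standard library are available. Lean on these libraries where they do the work, as an engineer would, in place of code of your own. Each camera call takes 0.05 s, during which the arm holds its last target. There are 200 camera calls.

## Working session

There is one attempt and no reset: what is moved stays moved. The work goes in short steps, Python scripts to look and compute and a shell command to move; the robot and the scene stay as the last step left them, time stands still between calls to the robot, and variables do not carry over. Pictures are saved under pics/ and viewed, about 8 in all and at most 12, crops included, and the job is handed in when it is done.

```bash
ls; mkdir -p pics; cat > h.py <<'E'
import numpy as np, cv2, pickle
from plant import readout, eyes, job, r
def snap(n):
    s=eyes.snapshot(n); return s
def R(s):
    a=np.array(s["attitude"],float)
    if a.shape==(3,3): return a
    return cv2.Rodrigues(a.reshape(3,1))[0]
def ray(s,u,v):
    p=cv2.undistortPoints(np.array([[[u,v]]],float),np.array(s["K"],float),np.array([s["k1"],0,0,0,0.]))[0,0]
    return p
def at_z(s,u,v,z):
    d=R(s)@np.array([*ray(s,u,v),1]); e=np.array(s["eye"],float)
    return e+d*(z-e[2])/d[2]
def depthpt(s,u,v):
    z=s["depth"][int(v),int(u)]; return np.array(s["eye"],float)+R(s)@(np.array([*ray(s,u,v),1])*z)
def proj(s,P):
    c=R(s).T@(np.array(P,float)-np.array(s["eye"],float))
    return cv2.projectPoints(c.reshape(1,1,3),np.zeros(3),np.zeros(3),np.array(s["K"],float),np.array([s["k1"],0,0,0,0.]))[0][0,0]
E
python3 - <<'E'
from h import *
for n in("top","side"):
    s=snap(n); pickle.dump(s,open(n+"0.pkl","wb")); cv2.imwrite(f"pics/{n}0.png",cv2.resize(s["img"],(768,576),interpolation=cv2.INTER_CUBIC))
    print(n,s["K"],s["k1"],s["eye"],s["attitude"])
print(readout.observe())
E
```

```text
pics
top [[469.88930501   0.         256.70737177]
 [  0.         469.88930501 197.31210191]
 [  0.           0.           1.        ]] -0.1934539259897208 [ 414.04047461   14.20642545 1364.82550599] [-2.19371524  2.17591293 -0.08034656]
side [[459.55428875   0.         248.48727442]
 [  0.         459.55428875 194.93153156]
 [  0.           0.           1.        ]] 0.0652297181224517 [-153.88716988 -732.938632    723.79284799] [-2.02193679  0.78912063 -0.42759688]
{'clock': 0.1, 'qpos': array([ 1.23718099e+00,  1.16454092e-01,  1.44219549e+00,  8.49737781e-06,
        1.58401624e+00, -3.78060157e-02]), 'dq': array([ 1.80627028e-04,  5.29945662e-04, -2.10671649e-03, -4.46739782e-04,
        1.62220737e-03, -6.47302008e-05]), 'joint_efforts': array([ 2.06626726e-03, -7.33672428e+01, -6.33798695e+01,  7.68075233e-05,
        5.15753607e-03, -5.75932773e-06]), 'tool_pos': array([196.72545633, 645.5158965 , 230.62701087]), 'tool_rot': array([-4.62933266e-01, -3.10708818e+00,  1.65416954e-03]), 'ft_force': array([-0.38151836,  0.0921085 , -0.30103691]), 'ft_torque': array([-0.00441938, -0.08857708, -0.01421741]), 'width': 85.5601365370659}
```

View pics/top0.png

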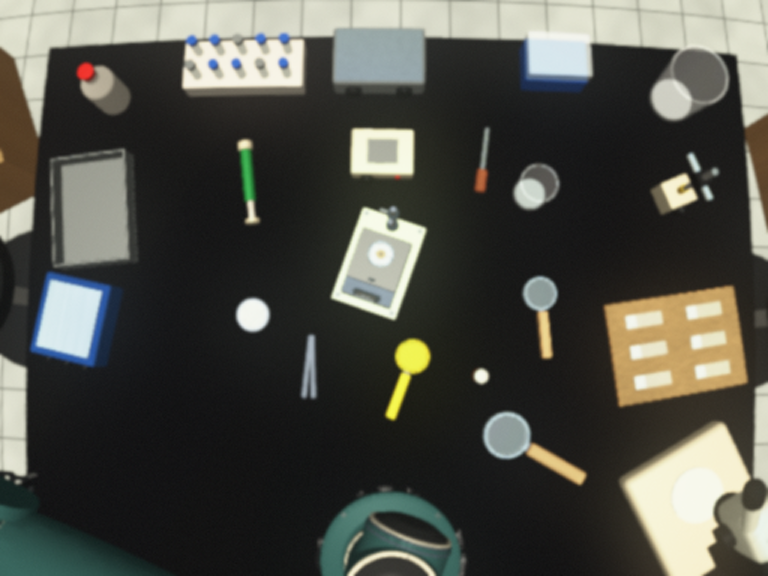

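View pics/side0.png

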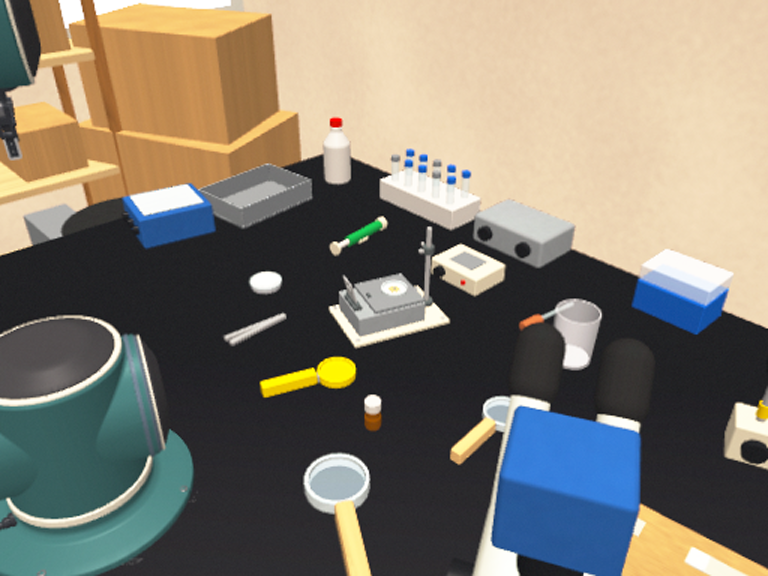

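Top view (768-wide pixels): case at (380,262), dish at (253,315), small wooden loupe with lens (540,293) and handle end (545,357). The larger loupe (507,435) and the yellow one (412,356) are decoys. Side view: hasp at about (350,295), and the post with its clamp ring at (428,248).

```bash
python3 - <<'E'
from h import *
s=pickle.load(open("top0.pkl","rb")); d=pickle.load(open("side0.pkl","rb"))
im=s["img"]; hsv=cv2.cvtColor(im,cv2.COLOR_BGR2HSV)
# board: hull of bright-vs-black blob at case
g=im.max(2)
m=(g>75).astype(np.uint8)
n,l,st,c=cv2.connectedComponentsWithStats(m)
for i in range(1,n):
    if st[i,4]>60: print(i,st[i],c[i].round(1))
i=l[175,235] or l[160,245]
cn=max(cv2.findContours((l==i).astype(np.uint8),0,2)[0],key=cv2.contourArea)
print("board rect px",cv2.minAreaRect(cn))
P=np.array([at_z(s,*p[0],8)[:2] for p in cn],np.float32); q=cv2.minAreaRect(P);print("board world",q,cv2.boxPoints(q))
# loupe wood
w=cv2.inRange(hsv,(8,70,90),(24,255,255)); w[:, :340]=0; w[:,385:]=0; w[200:245]=w[200:245]; w[:195]=0; w[245:]=0
cn=max(cv2.findContours(w,0,2)[0],key=cv2.contourArea)
P=np.array([at_z(s,*p[0],22)[:2] for p in cn],np.float32); print("handle",cv2.minAreaRect(P),cv2.boxPoints(cv2.minAreaRect(P)))
L=(g>60).astype(np.uint8); L[:, :340]=0;L[:,380:]=0;L[:180]=0;L[210:]=0; 
cn=max(cv2.findContours(L,0,2)[0],key=cv2.contourArea); P=np.array([at_z(s,*p[0],14)[:2] for p in cn],np.float32); print("lens",cv2.minEnclosingCircle(P), cv2.fitEllipse(P))
for n,sx,(x,y,w_,h_) in(("top",s,(205,125,95,95)),("side",d,(210,145,100,90))):
    cv2.imwrite(f"pics/{n}c.png",cv2.resize(sx["img"][y:y+h_,x:x+w_],None,fx=6,fy=6,interpolation=cv2.INTER_CUBIC))
a=cv2.imread("pics/topc.png");b=cv2.imread("pics/sidec.png")
b=cv2.resize(b,None,fx=.66,fy=.66);a=cv2.resize(a,None,fx=.66,fy=.66)
h=max(a.shape[0],b.shape[0]);o=np.zeros((h,a.shape[1]+b.shape[1],3),np.uint8);o[:a.shape[0],:a.shape[1]]=a;o[:b.shape[0],a.shape[1]:]=b
cv2.imwrite("pics/c1.png",o);print(o.shape,a.shape)
E
```

```text
1 [    0     0   512   174 28694] [256.3  38.2]
2 [ 51  41  36  35 815] [68.1 58. ]
3 [ 233   85   44   35 1471] [254.6 101.4]
4 [316  85  11  43 229] [321.4 109.5]
5 [158  92  15  58 451] [164.9 119.1]
6 [  33   99   54   79 3443] [ 61.2 139.7]
7 [458 101  10  14  83] [462.2 107.9]
8 [342 109  31  31 717] [356.9 124.1]
10 [434 115  32  28 550] [449.3 128.5]
11 [467 123   9  11  64] [471.1 128.2]
12 [ 220  137   65   77 3224] [252.4 174.4]
13 [  20  181   55   64 2554] [ 46.9 212.3]
14 [348 184  24  56 727] [360.8 205.8]
15 [ 402  190   97   82 6129] [450.1 229.8]
17 [157 198  23  24 446] [168.  209.5]
19 [201 223  10  43 339] [206.1 246. ]
20 [256 225  32  56 771] [271.1 247. ]
21 [   0  236   19   82 1373] [  8.4 277.9]
22 [315 245  12  12 104] [320.3 250.3]
23 [ 413  254   99  130 7183] [467.9 330.3]
24 [ 322  274   69   50 1294] [349.3 296.6]
27 [ 213  325   97   59 3053] [258.7 357.5]
28 [   0  337   69   47 1397] [ 22.2 369.5]
board rect px ((253.2583465576172, 172.1904296875), (47.52326202392578, 72.86585235595703), 19.29004669189453)
board world ((586.7151489257812, 23.865829467773438), (138.09727478027344, 213.71615600585938), 71.34906005859375) [[463.3869    -7.383274]
 [665.87964  -75.73009 ]
 [710.0434    55.114933]
 [507.55066  123.46175 ]]
handle ((439.8323974609375, -293.604736328125), (92.16870880126953, 24.071502685546875), 5.565104961395264) [[ 392.7981  -286.09482]
 [ 395.13245 -310.0529 ]
 [ 486.8667  -301.11465]
 [ 484.53235 -277.1566 ]]
lens ((516.928466796875, -287.5722351074219), 38.82533645629883) ((519.7327880859375, -286.4080505371094), (68.06916809082031, 73.07440948486328), 90.16986846923828)
(376, 772, 3) (376, 376, 3)
```

View pics/c1.png

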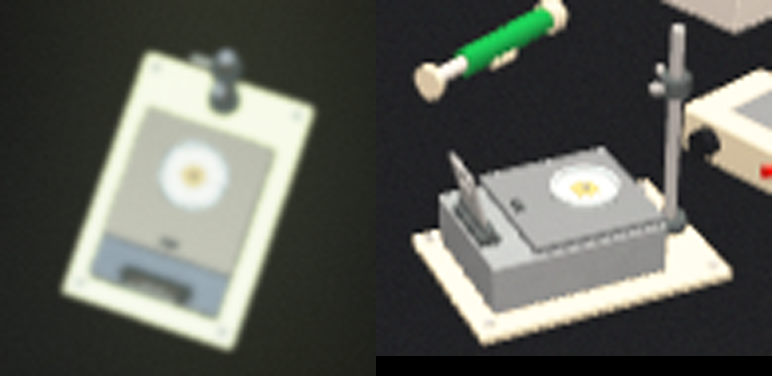

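The crop shows the board corners in the top view at (148,52), (315,108), (233,350) and (63,293), and the window at (194,176). In the side view the pointer tip is at about (655,88), the ring at (676,82) and the hasp tip at (455,155). Next I measure these and zoom in on the ring and hasp.

```bash
python3 - <<'E'
from h import *
s=pickle.load(open("top0.pkl","rb")); d=pickle.load(open("side0.pkl","rb"))
k=3.96
C=np.array([at_z(s,205+x/k-.4,125+y/k-.4,8) for x,y in((148,52),(315,108),(233,350),(63,293))])
print(C.round(1)); far=C[:2].mean(0);near=C[2:].mean(0);ax=far-near;print("len",np.linalg.norm(ax),"wid",np.linalg.norm(C[0]-C[1]),np.linalg.norm(C[2]-C[3]))
yaw=np.arctan2(ax[1],ax[0]); yaw2=np.arctan2(*((C[0]-C[1]+C[3]-C[2])[:2]*[-1,1])); print("yaw",yaw,yaw2)
u=ax/np.linalg.norm(ax); o=(far+near)/2-14*u; print("case o",o, "window",o+25*u)
# side board corners
D=[at_z(d,210+(x-376)/k-.4,145+y/k-.4,8) for x,y in((414,236),(486,344),(731,274))];print("side corners",np.array(D).round(1))
im=s["img"][125:220,205:300].astype(int); m=((im.min(2)>205)).astype(np.uint8); m[:35]=0; m[60:]=0; m[:,38:62]*=1; m[:,:35]=0;m[:,62:]=0
cn=max(cv2.findContours(m,0,2)[0],key=cv2.contourArea); (x,y),rr=cv2.minEnclosingCircle(cn); print("win px",x+205,y+125,rr,at_z(s,x+205,y+125,62))
print("win px proj from board",proj(s,[*(o+25*u)[:2],62]),proj(d,[*(o+25*u)[:2],62]), "side seen",210+(585-376)/k-.4,145+186/k-.4)
# handedness of pointer: plane containing post axis: case y=0 plane
v=np.array([-u[1],u[0],0])
def on_plane(sx,px,yo=0):
    e=np.array(sx["eye"],float);dr=R(sx)@np.array([*ray(sx,*px),1]);t=((o+yo*v-e)@v)/(dr@v);P=e+dr*t;return (P-o)@u,P[2]
for n,(x,y) in dict(tip=(653,88),ring=(676,82),ringtop=(676,66),ringbot=(677,97),posttop=(680,26),hasptip=(452,153)).items():
    print(n,on_plane(d,(210+(x-376)/k-.4,145+y/k-.4)))
a=cv2.resize(d["img"][145:180,255:300],None,fx=13,fy=13,interpolation=cv2.INTER_CUBIC);b=cv2.resize(d["img"][180:210,222:252],None,fx=13,fy=13,interpolation=cv2.INTER_CUBIC)
o2=np.zeros((max(a.shape[0],b.shape[0]),a.shape[1],3),np.uint8)
o2=np.vstack([a[:,:],np.pad(b,((0,0),(0,a.shape[1]-b.shape[1]),(0,0)))])[:600*2];o2=cv2.resize(o2,None,fx=.7,fy=.7);cv2.imwrite("pics/c2.png",o2);print(o2.shape)
for x,y in((276,164),(277,160),(278,165),(277,166),(279,170),(228,183),(229,186),(231,190),(233,196)): print(x,y,depthpt(d,x,y).round(1))
E
```

```text
[[687.6  58.    8. ]
 [646.6 -65.7   8. ]
 [467.5  -6.4   8. ]
 [508.2 118.3   8. ]]
len 188.91762591659702 wid 130.34066159004996 131.13396778113412
yaw -0.3219524933532206 -0.3174381729359099
case o [564.19107533  30.4709484    8.        ] window [587.90656083  22.56046501   8.        ]
side corners [[508.4 114.2   8. ]
 [462.4 -15.2   8. ]
 [638.  -69.8   8. ]]
win px 253.3297882080078 169.05319213867188 8.383522987365723 [587.92784259  23.51799129  62.        ]
win px proj from board [253.67239604 169.06349777] [262.55917615 190.34953976] side seen 262.3777777777778 191.56969696969696
tip (np.float64(74.52552368938308), np.float64(123.53029467422039))
ring (np.float64(92.05254001219734), np.float64(124.1396567329922))
ringtop (np.float64(91.48537726358835), np.float64(136.58527325968726))
ringbot (np.float64(93.36833338376033), np.float64(112.16032065827233))
posttop (np.float64(93.12983233023581), np.float64(166.43896566440628))
hasptip (np.float64(-72.50133403369227), np.float64(108.89265381630128))
(592, 410, 3)
276 164 [804.  181.9  -1.3]
277 160 [826.3 199.2  -1.5]
278 165 [804.  172.7  -1.3]
277 166 [793.9 167.5   0.9]
279 170 [786.2 150.7  -4.1]
228 183 [611.1 197.3  -1.5]
229 186 [507.9  68.   88.7]
231 190 [502.8  54.1  84.8]
233 196 [510.4  55.6  62.1]
```

View pics/c2.png

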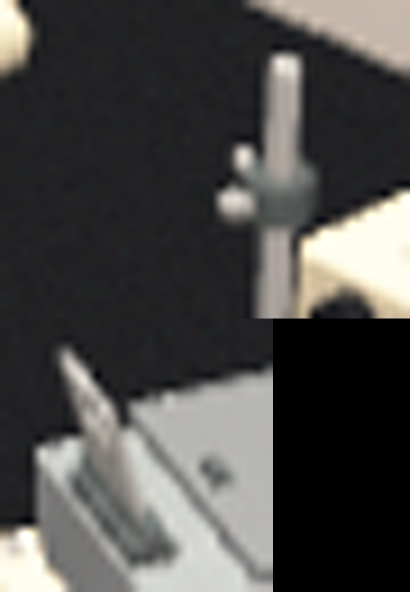

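Measurements:
- **Case:** origin (564,30.5), yaw -0.32. The board measures 189 x 130.5 mm, as it should.
- **Window:** about (588,23), and both estimates agree.
- **Hasp:** leaning at about 1.9.
- **Pointer:** z about 124–125. It is the left/down stub in the crop at (235,203); the upper stub is a thumbscrew.
- **Loupe:** grip point about (450,-295), yaw 0.097.

The tool x axis is already close to the case's -x. I'll close the gripper and approach the robot side of the hasp.

```bash
python3 -m pendant '[{"dx":-0.87,"dy":-1},{"dx":-0.87,"dy":-1},{"dx":-0.87,"dy":-1},{"dx":-0.87,"dy":-1},{"dx":-0.87,"dy":-1},{"dx":-0.87,"dy":-1},{"dx":-0.87,"dy":-1},{"dx":-0.87,"dy":-1},{"dx":-0.87,"dy":-1},{"dx":-0.87,"dy":-1}]' 0 && python3 -m pendant '[{"dx":-0.87,"dy":-1},{"dx":-0.87,"dy":-1},{"dx":-0.87,"dy":-1},{"dx":-0.87,"dy":-1},{"dx":-0.87,"dy":-1},{"dx":-0.8,"dy":-0.9,"dz":0.5},{"dz":1},{"dz":1},{}]'
cat > where.py <<'E'
from h import *
o=np.array([564.2,30.5]);u=np.array([.949,-.316]);v=np.array([.316,.949])
st=readout.observe();p=st["tool_pos"];M=cv2.Rodrigues(np.array(st["tool_rot"]))[0]
print("t",st["clock"],"p",p.round(1),"case",((p[:2]-o)@u).round(1),((p[:2]-o)@v).round(1),"toolx yaw",np.arctan2(M[1,0],M[0,0]).round(3),"z",M[:,2].round(3),"F",st["ft_force"].round(1),"w",st["width"])
E
python3 where.py
```

```text
t 0.1 p [196.7 645.5 230.6] case -543.1 467.5 toolx yaw 2.846 z [-0.    -0.001 -1.   ] F [-0.4  0.1 -0.3] w 85.5601365370659invalid input
```

```bash
python3 -m pendant '[{"dx":-0.87,"dy":-1.0,"dz":0,"wx":0,"wy":0,"wz":0},{"dx":-0.87,"dy":-1.0,"dz":0,"wx":0,"wy":0,"wz":0}]' 0; echo; python3 -m pendant '[{"dx":-0.87,"dy":-1.0}]'; echo;  python3 where.py
```

```text
clock: 0.35
tool_pos: [229.3, 572.2, 230.6]
tool_rot: [-0.462, -3.107, 0.002]
ft_force: [0.6, -0.2, 0.1]
width: 51.5


t 0.35 p [229.3 572.2 230.6] case -489.0 408.2 toolx yaw 2.847 z [-0.    -0.001 -1.   ] F [ 0.6 -0.2  0.1] w 51.49985939860262invalid input
```

All six keys are required in every row. Continuing.

```bash
python3 -m pendant '[{"dx":-0.87,"dy":-1,"dz":0,"wx":0,"wy":0,"wz":0},{"dx":-0.87,"dy":-1,"dz":0,"wx":0,"wy":0,"wz":0},{"dx":-0.87,"dy":-1,"dz":0,"wx":0,"wy":0,"wz":0},{"dx":-0.87,"dy":-1,"dz":0,"wx":0,"wy":0,"wz":0},{"dx":-0.87,"dy":-1,"dz":0,"wx":0,"wy":0,"wz":0},{"dx":-0.87,"dy":-1,"dz":0,"wx":0,"wy":0,"wz":0},{"dx":-0.87,"dy":-1,"dz":0,"wx":0,"wy":0,"wz":0},{"dx":-0.87,"dy":-1,"dz":0,"wx":0,"wy":0,"wz":0},{"dx":-0.87,"dy":-1,"dz":0,"wx":0,"wy":0,"wz":0},{"dx":-0.87,"dy":-1,"dz":0,"wx":0,"wy":0,"wz":0}]'; python3 -m pendant '[{"dx":-0.87,"dy":-1,"dz":0,"wx":0,"wy":0,"wz":0},{"dx":-0.87,"dy":-1,"dz":0,"wx":0,"wy":0,"wz":0},{"dx":-0.87,"dy":-0.8,"dz":0,"wx":0,"wy":0,"wz":0},{"dx":-0.8,"dy":-0.8,"dz":0.5,"wx":0,"wy":0,"wz":0},{"dx":0,"dy":0,"dz":0.5,"wx":0,"wy":0,"wz":0.02},{"dx":0,"dy":0,"dz":0,"wx":0,"wy":0,"wz":0}]'; python3 where.py
```

```text
clock: 1.6
tool_pos: [391.7, 208.8, 231.2]
tool_rot: [-0.463, -3.107, 0.0]
ft_force: [-0.4, 0.3, 0.7]
width: 0.2
clock: 2.35
tool_pos: [457.1, 77.1, 200.0]
tool_rot: [-0.496, -3.1, 0.001]
ft_force: [-0.1, 0.2, -0.2]
width: 0.2
t 2.35 p [457.1  77.1 200. ] case -116.3 10.4 toolx yaw 2.824 z [-0.002 -0.    -1.   ] F [-0.1  0.2 -0.2] w 0.22680270805575004
```

```bash
python3 -m pendant '[{"dx":0,"dy":-0.35,"dz":1,"wx":0,"wy":0,"wz":0},{"dx":0,"dy":0,"dz":1,"wx":0,"wy":0,"wz":0},{"dx":0,"dy":0,"dz":1,"wx":0,"wy":0,"wz":0},{"dx":0,"dy":0,"dz":0.83,"wx":0,"wy":0,"wz":0},{"dx":0,"dy":0,"dz":0,"wx":0,"wy":0,"wz":0},{"dx":0,"dy":0,"dz":0,"wx":0,"wy":0,"wz":0}]'; python3 where.py; python3 - <<'E'
from h import *
s=snap("side"); cv2.imwrite("pics/s1.png",cv2.resize(s["img"][120:240,180:320],None,fx=5,fy=5,interpolation=cv2.INTER_CUBIC))
E
```

```text
clock: 3.1
tool_pos: [455.0, 67.5, 87.9]
tool_rot: [0.494, 3.101, 0.001]
ft_force: [-0.5, 1.1, -0.1]
width: -0.3
t 3.1 p [455.   67.5  87.9] case -115.3 0.6 toolx yaw 2.826 z [ 0.001  0.    -1.   ] F [-0.5  1.1 -0.1] w -0.318445895113067
```

View pics/s1.png

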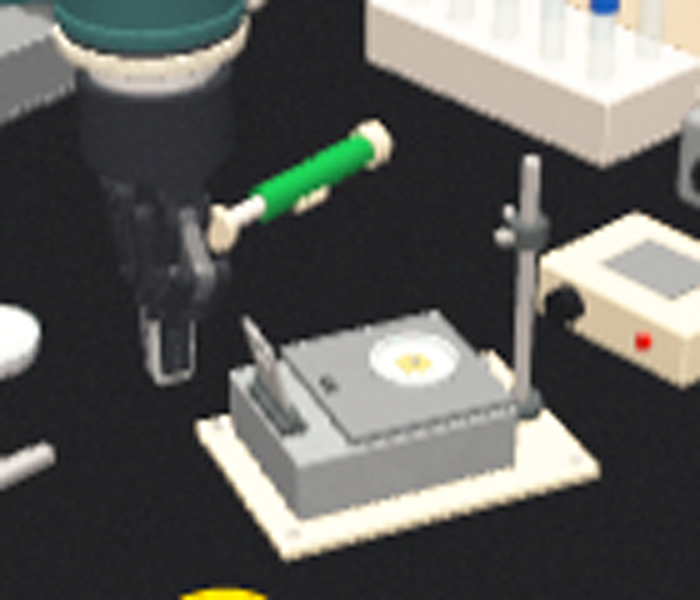

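The fingers are in front of the open hasp, whose tip is at (247,322) in the crop, and in line with it. Sweeping it over.

```bash
python3 -m pendant '[{"dx":-0.4,"dy":0,"dz":0,"wx":0,"wy":0,"wz":0},{"dx":-0.4,"dy":0,"dz":0,"wx":0,"wy":0,"wz":0},{"dx":-0.4,"dy":0,"dz":0,"wx":0,"wy":0,"wz":0},{"dx":-0.4,"dy":0,"dz":0,"wx":0,"wy":0,"wz":0},{"dx":-0.3,"dy":0,"dz":0,"wx":0,"wy":0,"wz":0},{"dx":-0.25,"dy":0,"dz":0.08,"wx":0,"wy":0,"wz":0},{"dx":0,"dy":0,"dz":0,"wx":0,"wy":0,"wz":0}]'; python3 where.py;  python3 -m pendant '[{"dx":-0.2,"dy":0,"dz":0.15,"wx":0,"wy":0,"wz":0},{"dx":-0.2,"dy":0,"dz":0.22,"wx":0,"wy":0,"wz":0},{"dx":-0.1,"dy":0,"dz":0.25,"wx":0,"wy":0,"wz":0},{"dx":-0.05,"dy":0,"dz":0.25,"wx":0,"wy":0,"wz":0},{"dx":0,"dy":0,"dz":0,"wx":0,"wy":0,"wz":0}]'; python3 where.py
```

```text
clock: 4.03
tool_pos: [516.0, 46.7, 83.7]
tool_rot: [-0.496, -3.102, 0.0]
ft_force: [-0.1, -0.2, -0.5]
width: 0.2
t 4.025 p [516.   46.7  83.7] case -50.8 0.1 toolx yaw 2.825 z [-0. -0. -1.] F [-0.1 -0.2 -0.5] w 0.21775939948923742
clock: 4.65
tool_pos: [531.6, 41.8, 59.2]
tool_rot: [-0.495, -3.102, -0.0]
ft_force: [-10.9, 0.5, 21.2]
width: 0.0
t 4.65 p [531.6  41.8  59.2] case -34.5 0.4 toolx yaw 2.825 z [-0.  0. -1.] F [-10.9   0.5  21.2] w 0.024878839114397536
```

z 59.2 with 21 N downward means the plate is flat against the lid. Now retract and take a look before going to the loupe.

```bash
python3 -m pendant '[{"dx":0,"dy":0,"dz":0,"wx":0,"wy":0,"wz":0},{"dx":0,"dy":0,"dz":-0.3,"wx":0,"wy":0,"wz":0},{"dx":0,"dy":0,"dz":-1,"wx":0,"wy":0,"wz":0},{"dx":0,"dy":0,"dz":-1,"wx":0,"wy":0,"wz":0},{"dx":0,"dy":-0.5,"dz":-1,"wx":0,"wy":0,"wz":0},{"dx":0,"dy":-1,"dz":-0.8,"wx":0,"wy":0,"wz":0},{"dx":-0.1,"dy":-1,"dz":0,"wx":0,"wy":0,"wz":0},{"dx":-0.1,"dy":-1,"dz":0,"wx":0,"wy":0,"wz":0},{"dx":-0.1,"dy":-1,"dz":0,"wx":0,"wy":0,"wz":-0.1},{"dx":0,"dy":-1,"dz":0,"wx":0,"wy":0,"wz":-0.1}]' 1 20;  python3 where.py; python3 - <<'E'
from h import *
s=snap("side"); pickle.dump(s,open("side1.pkl","wb"));cv2.imwrite("pics/s2.png",cv2.resize(s["img"][100:340,180:460],None,fx=2.7,fy=2.5,interpolation=cv2.INTER_CUBIC))
E
```

```text
clock: 5.9
tool_pos: [491.3, -119.6, 180.8]
tool_rot: [-0.163, -3.137, -0.0]
ft_force: [0.1, 0.4, -0.1]
width: 85.7
t 5.9 p [ 491.3 -119.6  180.8] case -21.8 -165.5 toolx yaw 3.038 z [-0.  0. -1.] F [ 0.1  0.4 -0.1] w 85.66675514360867
```

View pics/s2.png

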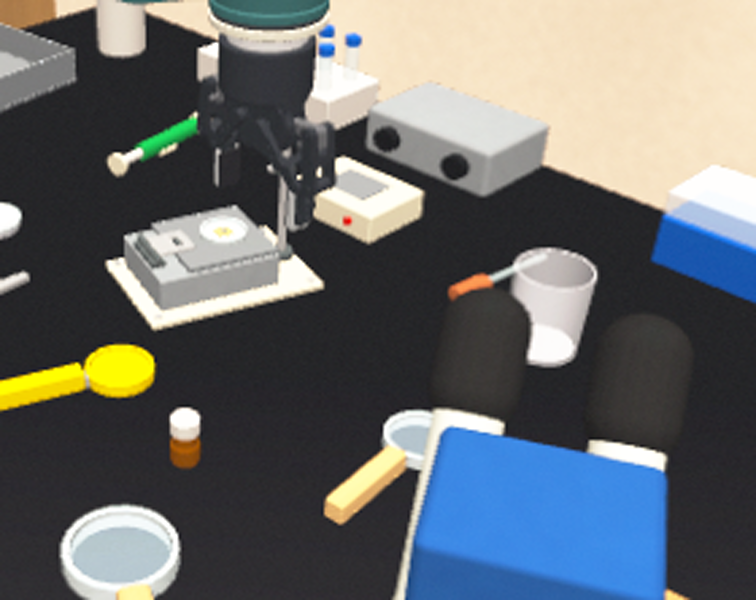

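The hasp lies flat over the catch, with the slot at about (178,242). The loupe handle runs from (335,505) to (395,452). I'll cross-check its pose in this view.

```bash
python3 - <<'E'
from h import *
d=pickle.load(open("side1.pkl","rb")); s=pickle.load(open("top0.pkl","rb"))
for x,y in((335,504),(393,453)): print(at_z(d,180+x/2.7-.3,100+y/2.5-.3,22).round(1))
hsv=cv2.cvtColor(d["img"],cv2.COLOR_BGR2HSV); w=cv2.inRange(hsv,(8,50,90),(24,255,255)); w[:270]=0;w[318:]=0;w[:,:295]=0;w[:,340:]=0
cn=max(cv2.findContours(w,0,2)[0],key=cv2.contourArea)[:,0]; 
top=w>0; D=np.array([depthpt(d,x,y) for y,x in zip(*np.where(top))]); D=D[(D[:,2]>19)&(D[:,2]<26)]; print(len(D),D.mean(0).round(1)); print(cv2.minAreaRect(D[:,:2].astype(np.float32)))
# top view: inner (true) edges of handle: right edge (-y) at z=22, left edge (+y) bottom at z=0
hs=cv2.cvtColor(s["img"],cv2.COLOR_BGR2HSV); w=cv2.inRange(hs,(8,70,90),(24,255,255))
for row in (210,215,220,225,230,235):
    c=np.where(w[row,340:385])[0]+340; print(row,at_z(s,c.max()+.5,row,22)[:2].round(1),at_z(s,c.min()-.5,row,0)[:2].round(1))
E
```

```text
[ 393.7 -302.    22. ]
[ 473.7 -293.3   22. ]
9 [ 437.  -293.9   19.6]
((432.0306701660156, -296.3111267089844), (76.55648803710938, 17.269981384277344), 5.479107856750488)
210 [ 477.5 -301.4] [ 478.4 -282.6]
215 [ 463.1 -304.3] [ 463.8 -282.6]
220 [ 448.6 -304.2] [ 449.1 -285.5]
225 [ 434.2 -307.1] [ 434.5 -285.5]
230 [ 419.8 -307.1] [ 419.8 -288.4]
235 [ 405.4 -310. ] [ 405.2 -291.4]
```

```bash
python3 -m pendant '[{"dx":0,"dy":0,"dz":0,"wx":0,"wy":0,"wz":-0.1},{"dx":0,"dy":0,"dz":0,"wx":0,"wy":0,"wz":-0.09},{"dx":0.33,"dy":-0.94,"dz":0,"wx":0,"wy":0,"wz":0},{"dx":0.33,"dy":-0.94,"dz":0,"wx":0,"wy":0,"wz":0},{"dx":0.33,"dy":-0.94,"dz":0,"wx":0,"wy":0,"wz":0},{"dx":0.33,"dy":-0.94,"dz":0,"wx":0,"wy":0,"wz":0},{"dx":0.33,"dy":-0.94,"dz":0.5,"wx":0,"wy":0,"wz":0},{"dx":0.33,"dy":-0.94,"dz":0.8,"wx":0,"wy":0,"wz":0},{"dx":0,"dy":0,"dz":1,"wx":0,"wy":0,"wz":0},{"dx":0,"dy":0,"dz":0,"wx":0,"wy":0,"wz":0}]' 1 20;  python3 where.py
```

```text
clock: 7.2
tool_pos: [447.0, -292.1, 109.7]
tool_rot: [0.143, -3.135, -0.004]
ft_force: [-0.9, -0.1, 0.9]
width: 85.5
t 7.2 p [ 447.  -292.1  109.7] case -9.3 -343.2 toolx yaw -3.05 z [-0.003  0.002 -1.   ] F [-0.9 -0.1  0.9] w 85.48278224373225
```

```bash
python3 -m pendant '[{"dx":-0.09,"dy":-0.1,"dz":1,"wx":0,"wy":0,"wz":0},{"dx":0,"dy":0,"dz":1,"wx":0,"wy":0,"wz":0},{"dx":0,"dy":0,"dz":0.9,"wx":0,"wy":0,"wz":0},{"dx":0,"dy":0,"dz":0.4,"wx":0,"wy":0,"wz":0},{"dx":0,"dy":0,"dz":0.2,"wx":0,"wy":0,"wz":0},{"dx":0,"dy":0,"dz":0,"wx":0,"wy":0,"wz":0}]' 1 20;  python3 where.py; python3 -m pendant '[{"dx":0,"dy":0,"dz":0,"wx":0,"wy":0,"wz":0},{"dx":0,"dy":0,"dz":0,"wx":0,"wy":0,"wz":0},{"dx":0,"dy":0,"dz":0,"wx":0,"wy":0,"wz":0},{"dx":0,"dy":0,"dz":0,"wx":0,"wy":0,"wz":0},{"dx":0,"dy":0,"dz":0,"wx":0,"wy":0,"wz":0},{"dx":0,"dy":0,"dz":0,"wx":0,"wy":0,"wz":0},{"dx":0,"dy":0,"dz":0,"wx":0,"wy":0,"wz":0}]' 0 40;  python3 where.py
```

```text
clock: 7.95
tool_pos: [451.3, -295.5, 7.6]
tool_rot: [-0.144, 3.138, -0.001]
ft_force: [-0.6, -0.2, -0.4]
width: 85.7
t 7.95 p [ 451.3 -295.5    7.6] case -4.1 -345.1 toolx yaw -3.05 z [ 0.001 -0.    -1.   ] F [-0.6 -0.2 -0.4] w 85.70488255966433
clock: 8.82
tool_pos: [451.2, -295.6, 7.2]
tool_rot: [-0.144, 3.138, -0.001]
ft_force: [-0.2, 1.0, 4.8]
width: 17.2
t 8.825 p [ 451.2 -295.6    7.2] case -4.2 -345.1 toolx yaw -3.05 z [ 0. -0. -1.] F [-0.2  1.   4.8] w 17.195544860205946
```

```bash
python3 -m pendant '[{"dx":0,"dy":0,"dz":0,"wx":0,"wy":0,"wz":0},{"dx":0,"dy":0,"dz":-0.3,"wx":0,"wy":0,"wz":0},{"dx":0,"dy":0,"dz":-0.6,"wx":0,"wy":0,"wz":0},{"dx":0,"dy":0,"dz":-0.8,"wx":0,"wy":0,"wz":0},{"dx":0,"dy":0,"dz":-0.8,"wx":0,"wy":0,"wz":0},{"dx":0,"dy":0,"dz":-0.8,"wx":0,"wy":0,"wz":0},{"dx":0,"dy":0,"dz":-0.8,"wx":0,"wy":0,"wz":0},{"dx":0,"dy":0,"dz":-0.8,"wx":0,"wy":0,"wz":0},{"dx":0,"dy":0,"dz":-0.4,"wx":0,"wy":0,"wz":0},{"dx":0,"dy":0,"dz":0,"wx":0,"wy":0,"wz":0}]' 0 70;  python3 where.py
```

```text
clock: 10.07
tool_pos: [451.2, -295.5, 166.8]
tool_rot: [-0.144, 3.137, -0.001]
ft_force: [-0.5, -0.4, -0.8]
width: 16.0
t 10.075 p [ 451.2 -295.5  166.8] case -4.2 -345.1 toolx yaw -3.05 z [ 0.001 -0.001 -1.   ] F [-0.5 -0.4 -0.8] w 16.037626600934743
```

```bash
python3 -m pendant '[{"dx":-0.26,"dy":0.6,"dz":0,"wx":0,"wy":0,"wz":0},{"dx":-0.26,"dy":0.8,"dz":0,"wx":0,"wy":0,"wz":0},{"dx":-0.26,"dy":0.8,"dz":0,"wx":0,"wy":0,"wz":0},{"dx":-0.26,"dy":0.8,"dz":0,"wx":0,"wy":0,"wz":0},{"dx":-0.26,"dy":0.8,"dz":0,"wx":0,"wy":0,"wz":0},{"dx":-0.26,"dy":0.8,"dz":0,"wx":0,"wy":0,"wz":0},{"dx":-0.26,"dy":0.8,"dz":0,"wx":0,"wy":0,"wz":0},{"dx":-0.26,"dy":0.8,"dz":0,"wx":0,"wy":0,"wz":0},{"dx":-0.26,"dy":0.8,"dz":0,"wx":0,"wy":0,"wz":0},{"dx":-0.26,"dy":0.8,"dz":0,"wx":0,"wy":0,"wz":0}]';python3 -m pendant '[{"dx":-0.26,"dy":0.8,"dz":0.3,"wx":0,"wy":0,"wz":0},{"dx":-0.26,"dy":0.7,"dz":0.3,"wx":0,"wy":0,"wz":0},{"dx":-0.1,"dy":0.4,"dz":0.3,"wx":0,"wy":0,"wz":0},{"dx":0,"dy":0.3,"dz":0.2,"wx":0,"wy":0,"wz":0},{"dx":0,"dy":0,"dz":0.1,"wx":0,"wy":0,"wz":0},{"dx":0,"dy":0,"dz":0,"wx":0,"wy":0,"wz":0},{"dx":0,"dy":0,"dz":0,"wx":0,"wy":0,"wz":0}]';  python3 where.py
```

```text
clock: 11.32
tool_pos: [506.9, -53.4, 164.9]
tool_rot: [0.145, -3.137, -0.001]
ft_force: [0.5, -0.1, -1.1]
width: 16.3
clock: 12.2
tool_pos: [519.8, 11.7, 130.2]
tool_rot: [-0.143, 3.138, -0.0]
ft_force: [0.7, 0.4, -0.2]
width: 16.1
t 12.2 p [519.8  11.7 130.2] case -36.2 -31.9 toolx yaw -3.051 z [ 0. -0. -1.] F [ 0.7  0.4 -0.2] w 16.128818066481212
```

Now adjust (+3.8 mm in y, -5 mm in z) and look from both cameras.

```bash
python3 -m pendant '[{"dx":0,"dy":0.12,"dz":0.17,"wx":0,"wy":0,"wz":0},{"dx":0,"dy":0,"dz":0,"wx":0,"wy":0,"wz":0},{"dx":0,"dy":0,"dz":0,"wx":0,"wy":0,"wz":0}]';  python3 where.py; python3 - <<'E'
from h import *
t=snap("top");d=snap("side");pickle.dump((t,d),open("fin.pkl","wb"))
a=cv2.resize(t["img"][130:220,210:290],None,fx=5,fy=5,interpolation=cv2.INTER_CUBIC);b=cv2.resize(d["img"][130:220,225:305],None,fx=5,fy=5,interpolation=cv2.INTER_CUBIC)
cv2.imwrite("pics/f1.png",np.hstack([a,b]))
E
```

```text
clock: 12.58
tool_pos: [519.4, 15.8, 124.8]
tool_rot: [0.144, -3.138, 0.0]
ft_force: [-0.9, -0.4, -1.5]
width: 16.5
t 12.575 p [519.4  15.8 124.8] case -37.9 -28.1 toolx yaw -3.05 z [-0. -0. -1.] F [-0.9 -0.4 -1.5] w 16.47508765870839
```

View pics/f1.png

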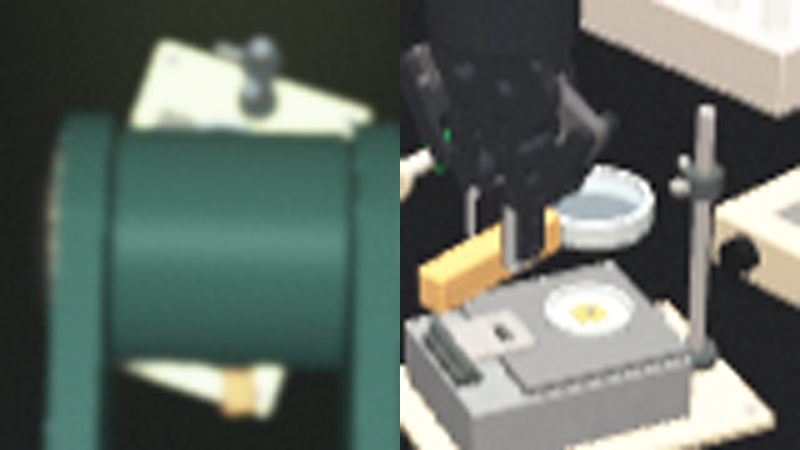

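The side view shows the lens held above the window: rim right edge (657,210), bottom (605,250), pointer tip about (674,186), hasp still flat. The arm blocks the top view. I'll compare predicted and seen positions numerically in the side view.

```bash
python3 - <<'E'
from h import *
t,d=pickle.load(open("fin.pkl","rb"))
o=np.array([564.2,30.5,0]);u=np.array([.949,-.316,0]);v=np.array([.316,.949,0])
zo=lambda x,y:(225+(x-400)/5-.4,130+y/5-.4)
c=lambda P:((proj(d,P)+.4-[225,130])*5+[400,0]).round(1)
L=np.array([587.5,23.3,124.6]); a=np.linspace(0,2*np.pi,181)
for nm,C in (("lens",L),):
  pts=np.array([c(C+[32*np.cos(k),32*np.sin(k),dz]) for k in a for dz in(-7,7)]); print(nm,"min",pts.min(0),"max",pts.max(0))
w=np.array([c([*(o+25*u)[:2]+[24*np.cos(k),24*np.sin(k)],62]) for k in a]);print("win pred min",w.min(0),"max",w.max(0))
print("pointer pred z125",c(o+73*u+[0,0,125]),"axis",c(o+92*u+[0,0,125]),"post top",c(o+92*u+[0,0,168]),"lens c",c(L))
g=np.array([.9957,.092,0]);n=np.array([-.092,.9957,0]);G=L-[0,0,7]-70*g
for x,z in((-55,22),(-55,0)): print("handle end -y/+y side",x,z,c(G+x*g-9*n+[0,0,z]),c(G+x*g+9*n+[0,0,z]))
z=cv2.resize(d["img"][160:192,250:292],None,fx=18,fy=18,interpolation=cv2.INTER_CUBIC); cv2.imwrite("pics/f2.png",z);print(z.shape)
img=d["img"].astype(int);m=((img.min(2)>110)&(img[...,0]>=img[...,2]-5)).astype(np.uint8); m[:, :257]=0;m[:,277:]=0;m[:160]=0;m[182:]=0
ys,xs=np.where(m);print("rim mask px",xs.max(),ys.min(),ys.max(), "zoom",(xs.max()+.9-225)*5+400,(ys.min()-.1-130)*5,(ys.max()+.9-130)*5)
E
```

```text
lens min [529.3 162.4] max [650.8 245.3]
win pred min [545.6 280.7] max [634.  327.5]
pointer pred z125 [672.3 184.2] axis [703.7 177.1] post top [707.  105.5] lens c [589.8 203. ]
handle end -y/+y side -55 22 [437.3 276.3] [411.  263.6]
handle end -y/+y side -55 0 [438.4 314.4] [412.3 301.5]
(576, 756, 3)
rim mask px 275 163 179 zoom 654.4999999999999 164.50000000000003 249.50000000000003
```

View pics/f2.png

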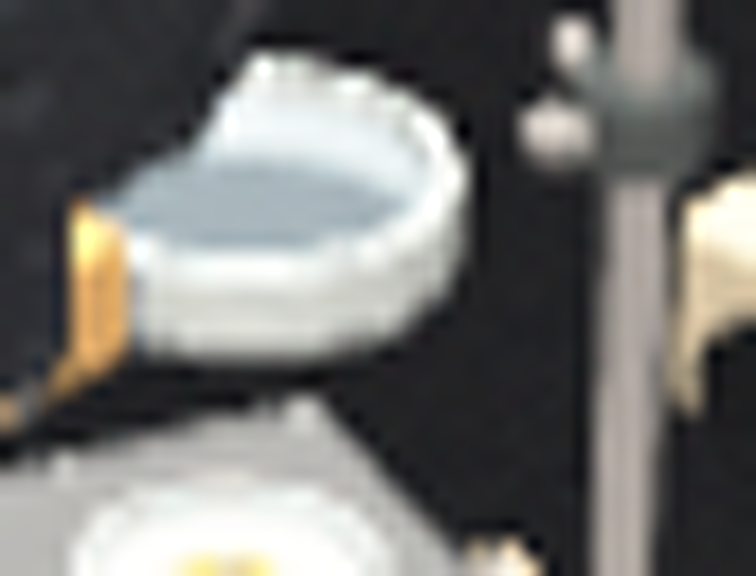

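Lens z is about 123–124.5 and the pointer about 124–125. The horizontal error is about 2 mm and tilt is negligible. I'll raise it 0.9 mm, settle, check that it is still, and hand in.

```bash
python3 -m pendant '[{"dx":0.03,"dy":0.03,"dz":-0.03,"wx":0,"wy":0,"wz":0},{"dx":0,"dy":0,"dz":0,"wx":0,"wy":0,"wz":0},{"dx":0,"dy":0,"dz":0,"wx":0,"wy":0,"wz":0},{"dx":0,"dy":0,"dz":0,"wx":0,"wy":0,"wz":0},{"dx":0,"dy":0,"dz":0,"wx":0,"wy":0,"wz":0},{"dx":0,"dy":0,"dz":0,"wx":0,"wy":0,"wz":0},{"dx":0,"dy":0,"dz":0,"wx":0,"wy":0,"wz":0},{"dx":0,"dy":0,"dz":0,"wx":0,"wy":0,"wz":0}]';  python3 where.py; python3 - <<'E'
from h import *
t,d=pickle.load(open("fin.pkl","rb")); n=snap("side")
print("mean abs change in lens patch vs last",np.abs(n["img"][160:182,257:277].astype(int)-d["img"][160:182,257:277]).mean(),np.abs(readout.observe()["dq"]).max())
print(job.close_job())
E
```

```text
clock: 13.68
tool_pos: [518.4, 16.6, 125.7]
tool_rot: [0.144, -3.138, 0.0]
ft_force: [-0.3, 0.8, -1.1]
width: 16.3
t 13.675 p [518.4  16.6 125.7] case -39.0 -27.7 toolx yaw -3.05 z [-0. -0. -1.] F [-0.3  0.8 -1.1] w 16.274057867176705
mean abs change in lens patch vs last 10.43939393939394 0.0008582253151787096
the job is handed in; nothing more can be done
None
```

I swung the hasp flat, picked up the smaller wooden hand lens, and handed the job in at about 13.7 s with the lens held over the round window. No verdict is reported, so the results below are my own measurements.

- **Hasp:** I pressed it down to z 59.2 mm with about 21 N, and the side picture shows it lying flat over the catch. It still looked flat in the last picture I viewed.
- **Grip:** the fingers read about 16 mm on the 18 mm handle at a 70 N setting. They read 17.2 mm at 40 N when first closed. The arm was still (joint speeds under 0.001 rad/s), and the force reading matched roughly the lens's weight.
- **Position:** the lens is about 2 mm from the window centre horizontally. Its height is about 124–125.5 mm and the pointer's is about 124–125 mm. Tilt is about 0.02 rad, and there is about 16 mm of clearance to the pointer.

**Weaker checks:**
- The arm blocked the top camera at the end, so the final position rests on the side view and the tool reading. These two differ by 1–3 mm, within the allowed 10 mm and 6 mm.
- After the last 1 mm correction I compared one image patch but did not view a new picture. The patch changed by 10 grey levels on average; I put that down to the correction move and did not check it.
- I did not measure the other things on the bench afterwards. Nothing in the moves or pictures suggested any contact with them.

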